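# Arm the studio kiln with its key switch

## Task

Arm the kiln: slide the cover on the front of the grey control box fully to the left, off the keyhole, push the blade of the T-handled key fully home in the keyhole, then turn the key clockwise to its stop and leave it in the switch. Leave the round-headed spare key and everything else on the table where it stands.

Things in the scene. Friction and masses are not known exactly. Their poses are not given: they have to be found in the camera images.
- key: The right key, flat on the table on one side of the water jar (spare key on the other). 118 mm long, 12 mm thick, about 80 g, same both ways up. Origin: on its underside, mid-length; x points along it to the blade tip, z up. From the tip back: flat steel blade 44 mm long, 14 mm wide (y), 6 mm thick at mid-thickness, rounded nose; steel neck; black T handle. Balances about 12 mm behind the origin.
- key_neck (a point): Centre of the right key's square-edged steel neck, the place to grip it: 48 mm long (x from -33 to +15 mm of the key's origin), 14 mm wide (y), 12 mm thick; 6 mm above the key's underside. Axes as key.
- key_handle (a point): Centre of the right key's black flat T handle: 26 mm long (x from -59 to -33 mm of the key's origin), 84 mm across (y), 12 mm thick, round ends. Axes as key.
- key_tip (a point): Point on the nose of the right key's blade, on the key's long axis, 59 mm ahead of and 6 mm above the key's origin (axes as key).
- spare_key: Wrong key (locker key), about the same length: round black head 54 mm across, round stem with a side bit. Leave it alone. Origin: on its underside, x to its tip.
- console: Grey fixed control box: 120 mm deep (x), 200 mm wide (y), 110 mm tall. Origin: centre of its underside. x points from its front (facing the robot) to its back, y to the left as you face it. Front face at x = -60 mm. Two guide rails 4 mm high run across the face 27 mm above and below the keyhole, standing 7 mm proud of it. A white line on its top, along x, ends at the front edge above the keyhole.
- keyhole (a point): Mouth of the keyhole, 75 mm above the table, mid front face; axes as console (x straight into the hole, level). The slot is flat (17 mm wide along y, 8 mm high) while off, 48 mm deep. The key enters level, T handle level, until its neck meets the face: its tip is then 44 mm past this point and the handle lies 48 to 74 mm in front of the face.
- cylinder (a joint): Turn of the key cylinder round the keyhole's axis (rad): 0 is off, 0.95 is on, at its stop; grows clockwise as you face the box (T handle's right end, at -y, goes down). Starts at 0, stays where it is left; needs about 0.05 N m. The key has about 0.15 rad of play in the slot. With the key in, pressing straight down on the right end of the T handle turns it.
- cover (a joint): Slide of the cover plate (m): 0 is right in front of the keyhole, 0.065 fully to the left (+y of the box). Starts at 0 to 25 mm (still blocking the hole), stays where it is left, moves with about 2 N. The plate, 56 mm wide, 46 mm high, stands 6 mm proud of the face.
- cover_tab (a point): Centre of the cover's black tab by which it is pushed: 26 mm long out from the face (it ends 31 mm in front of the face), 8 mm wide (y), 34 mm high; axes as console. It moves with the cover, and is 15 mm left of the keyhole when the cover is at 0.
- brush_jar: Glass jar, 60 mm across, 85 mm tall, with four brushes standing in it, 200 mm tall in all; stands about 50 mm to the right of the control box, beside its front edge (its right as you face it). Origin: centre of its foot. Bystander, not to be moved.
- paint_bottle: Closed white bottle with black cap, 52 mm across, 165 mm tall; stands to the left of the control box. Origin: centre of its foot. Bystander, not to be moved.
- water_jar: Low closed glass jar, 68 mm across, 75 mm tall, between the two keys. Origin: centre of its foot. Bystander, not to be moved.
- tape_roll: Roll of tape lying flat, 70 mm across, 20 mm high, on the table in front of the control box. Origin: centre of its underside. Bystander, not to be moved.
- flat_brush: Wide flat brush lying on the table, 190 mm long, 45 mm wide, 15 mm high, at the left. Origin: below the middle. Bystander, not to be moved.
- spray_bottle: Spray bottle, 84 mm across, 175 mm tall, at the right. Origin: centre of its foot. Bystander, not to be moved.
Mind the look-alikes: they are no part of the job. What is shaped like the key but orange is not meant.

How it is judged (in metres and radians):
On the way, in this order (a step that is already met when the one before it is completed fails the run):
1. the cover is slid to the left, off the keyhole (value of joint cover above 0.05 m), for 0.2 s.
2. the key's blade is fully in the keyhole, still off (x of key_tip in the frame of keyhole above 0.036 m and y of key_tip in the frame of keyhole between -0.006 and 0.006 m and z of key_tip in the frame of keyhole between -0.006 and 0.006 m and angle between the x axis of key and the x axis of keyhole, either way round below 0.15 rad and value of joint cylinder below 0.3 rad), for 0.2 s.
3. the key is turned clockwise to on (x of key_tip in the frame of keyhole above 0.036 m and y of key_tip in the frame of keyhole between -0.006 and 0.006 m and z of key_tip in the frame of keyhole between -0.006 and 0.006 m and angle between the x axis of key and the x axis of keyhole, either way round below 0.15 rad and value of joint cylinder above 0.8 rad), for 0.2 s.
At the end, for the whole second after the job is handed in: The cover is at least 50 mm to the left, the right key's tip is at least 36 mm deep in the keyhole, within 6 mm of its axis and 0.15 rad of its direction, the cylinder is turned to at least 0.8 rad, and the key is at rest (all of step 3 and value of joint cover above 0.05 m and linear speed of key below 0.02 m/s and velocity of joint cylinder below 0.05 rad/s); the robot touches nothing.
It fails at once if the spare key is moved more than 30 mm (distance of spare_key from where it was at the start of the episode above 0.03 m).
It fails at once if a jar, bottle, tape roll or brush is moved more than 30 mm (distance of any of brush_jar, paint_bottle, water_jar, tape_roll, flat_brush, spray_bottle from where it was at the start of the episode above 0.03 m).
It fails at once if a jar or bottle is tipped over (angle between any of brush_jar, paint_bottle, water_jar, spray_bottle's own z axis and vertical above 0.5 rad).
It also fails if it takes over 72 s, if anything falls off the work surface, if the arm or the gripper's body presses on something with over 40 N, if the wrist force passes 120 N, or if a joint passes its speed limit or range.

## Robot

A 6-joint arm with a two-finger parallel gripper is mounted at the origin on the work surface. World frame = base frame: x ahead of the robot, y to its left, z up, the work surface at z = 0. Lengths are in mm, angles in rad, forces in N, time in s.
With the tool pointing down it reaches from about 350 to 775 mm from the base axis. Payload 7.3 kg.
Tool frame: the origin (TCP) lies at the centre of the arm's flange, where the gripper is bolted on; the fingertips stand 178 mm ahead of it and the grasp point (between the pads) lies 159 mm ahead of it; z points along the fingers, y is the direction in which the jaws open and shut (so a half turn about z gives the same grasp; the last joint's range is limited). The gripper opens to 92 mm and grips with 3 to 60 N. Pads are 19 mm wide; open, the fingers measure 130 mm over their backs; the gripper's body (75 mm by 190 mm) begins 47 mm behind the grasp point.
Start: joints at [1.034, 0.342, 1.524, -0, 1.275, -0.146], TCP at [199.966, 485.429, 404.741] pointing down, gripper open.
Joint ranges: [-2.53, 2.53], [-0.77, 2.02], [0.04, 2.7], [-1, 4.14], [0.28, 2.66], [-3.11, 3.11]. Speed limits (rad/s): [2.57, 2.57, 3.14, 3.14, 3.14, 3.14].

## Interface

Orientations are given as [roll, pitch, yaw] about the fixed x, y, z axes, in that order (R = Rz(yaw) Ry(pitch) Rx(roll)).
In Python, from plant import get_obs, capture, close_job gives the robot as it stands. The module is installed in compiled form; this text tells all that it offers.
- The arm moves only by the shell command python3 -m pendant 'ROWS'. ROWS is JSON, a list of rows, each a list of 3 entries, a list of its own where there are three numbers: the shift along the tool's x, y, z in m, then the turn, a rotation vector about the tool's x, y, z in rad, then the finger opening in m, from 0 to 0.0918. In form: [[[tx, ty, tz], [wx, wy, wz], fingers], ...]. A call has 1 to 10 rows; each row is the pose to reach, as a shift and turn from the pose commanded when the call began, along the tool's axes at that moment; what a row does not reach only later rows make up. A row lasts 1/12 s, in which the tool goes at most 41.7 mm and 7.16 degrees, less where a joint would pass 70% of its speed; a pose out of reach is approached as far as the arm can. A call with a gripper value outside its range is refused whole. The fingers move at their own pace and stop on an object; the grip force is fixed at half the most. Time passes only in rows, so rows that repeat a pose let the fingers close. It gives the time, the measured TCP pose, the force and the opening at its end, in the units of the state.
- get_obs(): the state, without advancing time (a new reading comes with each control period).
- capture(name): name is "scene" or "top" or "wrist"; returns a dict with "color" (480x640x3 uint8, red, green, blue), "mtx" (3x3 intrinsics, pixels), "dist" ([k1, k2, p1, p2, k3] as OpenCV has them; the pictures are not rectified), "rvec" (rotation vector, rad) and "tvec" (3), from world to camera coordinates, as OpenCV has them. Camera axes: x right, y down, z forward; pixel columns grow to the right and rows downward; lengths in mm; the calibration is good to about 2 mm. A picture is of the moment at which its call begins. There is no depth.
- close_job(): hands the job in, once; it reports no verdict.
The state is a dict: "time": time; "joint_positions": joint angles; "dq": joint speeds; "tau": joint torques, N m; "tool_pos": TCP position; "tcp_rot": TCP orientation; "contact_force": force on the tool from outside, world axes, zero at the start; "moment": the same for the moment, N m; "grip_width": finger opening in mm.
Only numpy, scipy, OpenCV 4.12 (cv2) and the standard library are available. Lean on these libraries where they do the work, as an engineer would, in place of code of your own. Each camera call takes 0.05 s, during which the arm holds its last target. There are 200 camera calls.

## Working session

There is one attempt and no reset: what is moved stays moved. The work goes in short steps, Python scripts to look and compute and a shell command to move; the robot and the scene stay as the last step left them, time stands still between calls to the robot, and variables do not carry over. Pictures are saved under pics/ and viewed, about 8 in all and at most 12, crops included, and the job is handed in when it is done.

```bash
mkdir -p pics; cat > h.py <<'E'
import numpy as np, cv2
from plant import get_obs, capture
from scipy.spatial.transform import Rotation as R
def snap(cam,name,crop=None,scale=1):
    c=capture(cam); im=c["color"][:,:,::-1].copy()
    np.savez(f"pics/{name}.npz",**{k:np.array(c[k]) for k in c})
    if crop: 
        x0,y0,x1,y1=crop; im=cv2.resize(im[y0:y1,x0:x1],None,fx=scale,fy=scale,interpolation=cv2.INTER_CUBIC)
    cv2.imwrite(f"pics/{name}.png",im); return c
def load(name): return dict(np.load(f"pics/{name}.npz"))
def px2w(c,uv,z):
    "pixel -> world at height z (mm)"
    uv=np.array(uv,float).reshape(-1,1,2)
    n=cv2.undistortPoints(uv,c["mtx"],c["dist"])[:,0]
    Rm=cv2.Rodrigues(np.array(c["rvec"],float))[0]; t=np.array(c["tvec"],float).ravel()
    o=-Rm.T@t; d=np.c_[n,np.ones(len(n))]@Rm
    return o+d*((z-o[2])/d[:,2])[:,None]
def w2px(c,p): return cv2.projectPoints(np.array(p,float).reshape(-1,1,3),np.array(c["rvec"],float),np.array(c["tvec"],float),c["mtx"],c["dist"])[0][:,0]
def delta(p,rpy):
    "shift(m), rotvec from current measured tool pose to target pose; rpy"
    o=get_obs(); R0=R.from_euler('xyz',o["tcp_rot"]); 
    return (R0.inv().apply(np.array(p)-o["tool_pos"])/1000).round(4),(R0.inv()*R.from_euler('xyz',rpy)).as_rotvec().round(4)
E
python3 - <<'E'
from h import *
a=snap("scene","s0");b=snap("top","t0")
im=cv2.imread("pics/s0.png"),cv2.imread("pics/t0.png")
o=get_obs();print(o)
for c in (a,b):
    print((-cv2.Rodrigues(np.array(c["rvec"],float))[0].T@np.array(c["tvec"],float).ravel()).round())
E
```

```text
{'time': 0.1, 'joint_positions': array([ 1.03401198e+00,  3.42656847e-01,  1.52491395e+00, -1.46186783e-05,
        1.27539029e+00, -1.45976288e-01]), 'dq': array([-0.00043451, -0.00255752, -0.00164461,  0.00022457, -0.00025752,
        0.00065285]), 'tau': array([ 1.99054593e-03, -4.32002413e+01, -2.44695157e+01,  7.21337646e-02,
        5.26502717e-02, -2.38981647e-05]), 'tool_pos': array([199.9009332 , 485.32739261, 404.11495078]), 'tcp_rot': array([-3.14023674e+00, -1.85219145e-04,  2.75078874e+00]), 'contact_force': array([-0.24265616,  0.32731781,  0.28290044]), 'moment': array([0.03315405, 0.02023848, 0.00598508]), 'grip_width': 91.36498244496623}
[1227. -260.  742.]
[ 235.  -14. 1303.]
```

View pics/t0.png

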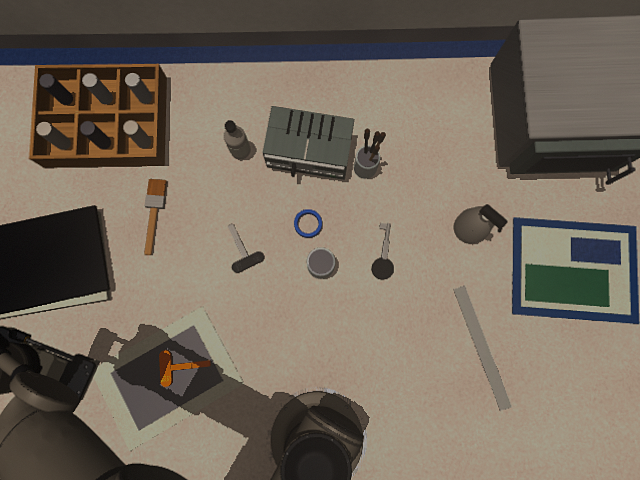

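View pics/s0.png

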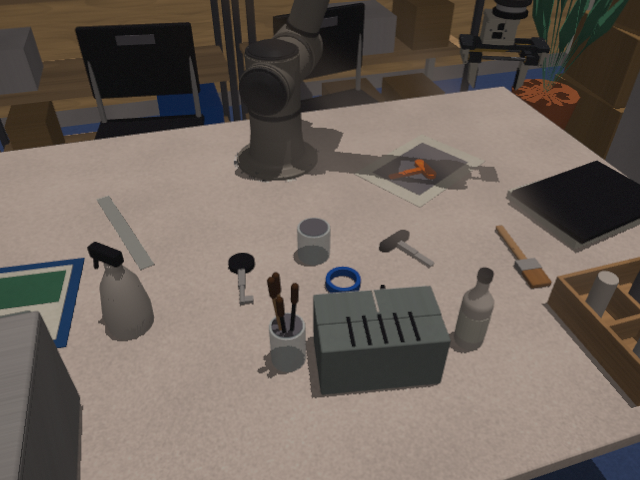

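Top view: T key with its handle at (247,262) and nose at (231,224). Look-alikes are the orange T on the picture at (180,368) and the round-headed spare at (383,268). By the description I choose the black/steel T at (240,245), and I'll check it in a close crop along with the console.

```bash
python3 - <<'E'
import cv2
im=cv2.imread("pics/t0.png")
a=cv2.resize(im[215:280,215:280],None,fx=6,fy=6,interpolation=2)
b=cv2.resize(im[95:190,255:360],None,fx=4,fy=4,interpolation=2)
import numpy as np
o=np.zeros((400,820-10,3),np.uint8)[:, :800];o[:390,:390]=a;o[:380,:][:, 390:800]=b[:, :410]
cv2.imwrite("pics/c1.png",o)
E
```

```text
(no output)
```

View pics/c1.png

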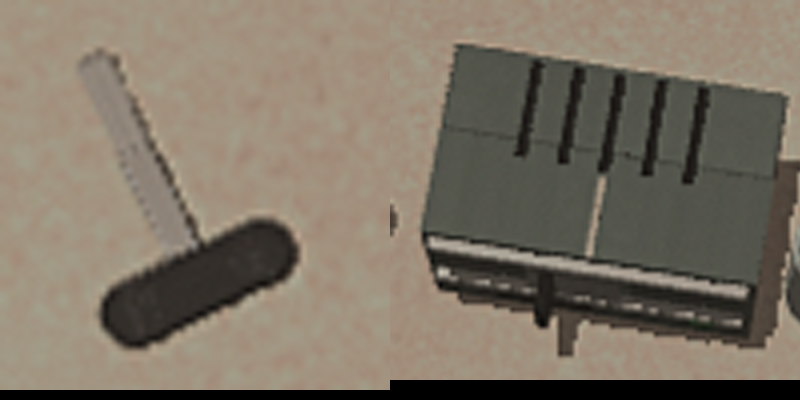

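```bash
python3 - <<'E'
from h import *
c=load("t0")
k=px2w(c,[(215+97/6,215+52/6),(215+198/6,215+283/6)],8)
print(k, np.linalg.norm(k[0]-k[1])); d=k[0]-k[1];yaw=np.arctan2(d[1],d[0]);print("keyyaw",yaw,"org",k[0]-59*d/np.linalg.norm(d))
P=np.array([(457,44),(787,95),(752,283),(425,234),(603,175),(590,257),(544,325)],float)
uv=np.c_[255+(P[:,0]-390)/4,95+P[:,1]/4]
q=px2w(c,uv,110);print(q.round(1))
w=q[0]-q[1]; print("consyaw",np.arctan2(w[1],w[0])-np.pi/2, (lambda v:np.arctan2(v[1],v[0])-np.pi/2)(q[3]-q[2]),np.linalg.norm(w),np.linalg.norm(q[0]-q[3]))
print("tab end",px2w(c,uv[6:],85))
for n,u in dict(brushjar=(367,172),bottle=(240,150),tape=(308,223),water=(321,264)).items(): print(n,px2w(c,[u],10)[0].round())
E
```

```text
[[515.46762705 198.06295311   8.        ]
 [418.07853287 156.54409807   8.        ]] 105.86997208496115
keyyaw 0.40298761534571803 org [461.19391332 174.92501891   8.        ]
[[ 776.7   85.9  110. ]
 [ 740.2 -109.   110. ]
 [ 625.   -84.4  110. ]
 [ 659.3  105.9  110. ]
 [ 693.2    1.   110. ]
 [ 643.1    9.7  110. ]
 [ 602.5   37.2  110. ]]
consyaw -0.1850735328316815 -0.17851322236071 198.32157869046546 119.0922834840151
tab end [[610.19393342  38.31989217  85.        ]]
brushjar [ 640. -144.   10.]
bottle [705. 176.  10.]
tape [512.   8.  10.]
water [409. -22.  10.]
```

The crop confirms the choice: black T handle centred on (248,262), flat straight steel blade with its nose at (231,224). The console's white line ends at (305,159), and the tab is just left of it at (294,176). I'll open the cover first, with a stop above it for a closer look.

```bash
cat >> h.py <<'E'
CY=-0.18; M=np.array([642.,10.,75.])
def con(x,y,z):
    "console frame rel. keyhole x,y (mm), z world -> world"
    c,s=np.cos(CY),np.sin(CY); return np.array([M[0]+c*x-s*y,M[1]+s*x+c*y,z])
E
python3 - <<'E'
from h import *
c=load("t0")
print(px2w(c,[(367,131),(380,133)],195).round())
print(delta(con(-90,0,400),[np.pi,0,np.pi/2+CY]))
E
```

```text
[[ 675. -129.  195.]
 [ 670. -157.  195.]]
(array([-0.5018, -0.2899,  0.0044]), array([-1.30e-03,  8.00e-04,  1.36e+00]))
```

```bash
python3 -m pendant '[[[-0.04,-0.024,0],[0,0,0.11],0.0],[[-0.08,-0.047,0],[0,0,0.23],0.0],[[-0.12,-0.07,0],[0,0,0.35],0.0],[[-0.16,-0.093,0],[0,0,0.47],0.0],[[-0.195,-0.113,0],[0,0,0.59],0.0],[[-0.23,-0.133,0],[0,0,0.71],0.0],[[-0.265,-0.153,0],[0,0,0.83],0.0],[[-0.3,-0.173,0],[0,0,0.95],0.0],[[-0.335,-0.193,0],[0,0,1.07],0.0],[[-0.37,-0.213,0],[0,0,1.19],0.0]]'
python3 -c "
from h import *
print(delta(con(-90,0,400),[np.pi,0,np.pi/2+CY]))"
```

```text
time: 0.93
tool_pos: [455.4, 153.7, 404.6]
tcp_rot: [-3.141, -0.0, 1.555]
contact_force: [1.3, 0.6, 0.3]
grip_width: 29.9
(array([-0.126 ,  0.1001,  0.0045]), array([-3.000e-04, -1.000e-04,  1.639e-01]))
```

```bash
python3 -m pendant '[[[-0.032,0.025,0],[0,0,0.05],0.0],[[-0.063,0.05,0],[0,0,0.1],0.0],[[-0.095,0.075,0.005],[0,0,0.164],0.0],[[-0.126,0.1,0.005],[0,0,0.164],0.0],[[-0.126,0.1,0.005],[0,0,0.164],0.0],[[-0.126,0.1,0.005],[0,0,0.164],0.0]]'
python3 -c "
from h import *
c=snap('wrist','w1')
print((-cv2.Rodrigues(np.array(c['rvec'],float))[0].T@np.array(c['tvec'],float).ravel()).round())
for p in [con(0,0,75),con(-31,15,75),con(0,0,110)]: print(w2px(c,p).round())"
```

```text
time: 1.43
tool_pos: [554.0, 27.0, 398.6]
tcp_rot: [-3.14, -0.0, 1.394]
contact_force: [-0.6, -0.2, 0.1]
grip_width: 0.5
[566.  95. 378.]
[[418. 229.]]
[[386. 213.]]
[[430. 238.]]
```

View pics/w1.png

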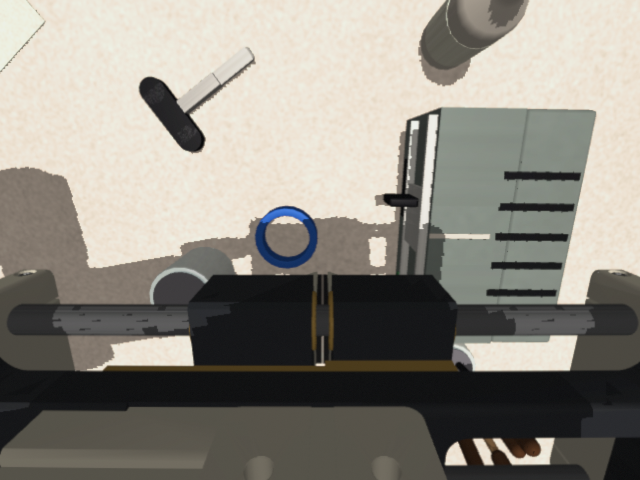

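The wrist view shows the key's nose at (252,50), handle ends at about (152,83) and (192,147), and the tab end at (380,200). The white line ends at about (441,237), the top front edge starts at (441,108), and the back edge is at (595,111).

```bash
python3 - <<'E'
from h import *
c=load("w1")
im=c["color"][:,:,::-1]
a=cv2.resize(im[95:245,370:450],None,fx=4,fy=4,interpolation=2)
b=cv2.resize(im[40:160,130:260],None,fx=3.5,fy=3.5,interpolation=2)
o=np.zeros((600,320+455,3),np.uint8);o[:,:320]=a;o[:420,320:]=b
cv2.imwrite("pics/c2.png",o)
E
```

```text
(no output)
```

View pics/c2.png

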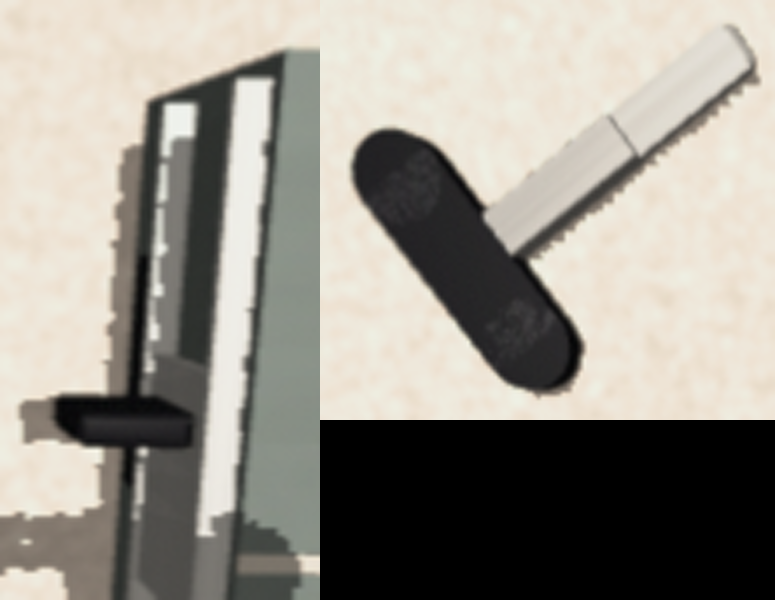

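```bash
python3 - <<'E'
from h import *
c=load("w1")
f=px2w(c,[(441.75,107.5),(429.5,235.75)],110);print(f.round(1)); v=f[0]-f[1];print(np.linalg.norm(v),np.arctan2(v[1],v[0])-np.pi/2)
for y in (18,22,26):
  P=np.array([con(x,y+s,z) for z in (92,58) for x in (-31,-5) for s in (4,-4)])
  q=w2px(c,P);print(y,(np.c_[(q[:,0]-370)*4,(q[:,1]-95)*4]).round().tolist())
q=lambda x,y:(130+(x-320)/3.5,40+y/3.5)
t=px2w(c,[q(747,45)],6)[0]; n=px2w(c,[q(625,137)],11)[0]; b=px2w(c,[q(500,233)],12)[0]
print(t,n,b, np.linalg.norm((t-b)[:2]),np.linalg.norm((t-n)[:2])); d=t-b; print("yaw",np.arctan2(d[1],d[0]))
u=d[:2]/np.linalg.norm(d[:2]); print("origin",t[:2]-59*u, n[:2]-15*u, b[:2]+33*u)
E
```

```text
[[660.3 110.2 110. ]
 [641.6  12.4 110. ]]
99.55475571555928 -0.1881451095038118
18 [[80.0, 454.0], [78.0, 490.0], [201.0, 454.0], [198.0, 491.0], [53.0, 431.0], [51.0, 463.0], [161.0, 431.0], [158.0, 464.0]]
22 [[81.0, 436.0], [79.0, 472.0], [202.0, 436.0], [199.0, 473.0], [54.0, 414.0], [52.0, 447.0], [162.0, 414.0], [159.0, 447.0]]
26 [[83.0, 417.0], [80.0, 454.0], [203.0, 418.0], [201.0, 454.0], [54.0, 397.0], [53.0, 431.0], [163.0, 398.0], [161.0, 431.0]]
[513.49629985 201.311815     6.        ] [474.06549946 182.76793001  11.        ] [431.56830031 163.96389535  12.        ] 90.03923706277826 43.573658207289924
yaw 0.4277186468342179
origin [459.81134948 176.8388482 ] [460.41678327 176.5459893 ] [461.59547594 177.65216491]
```

```bash
sed -i 's/^CY=.*/CY=-0.184; M=np.array([641.8,11.3,75.])/' h.py; python3 -c "
from h import *
Y=np.pi/2+CY
for p in [con(-32,0,300),con(-32,0,244),con(-32,62,244),con(-32,64.5,244),con(-32,35,244),con(-32,35,330)]: print(*delta(p,[np.pi,0,Y]))"
```

```text
[-0.001   0.0583  0.0988] [-0.002  -0.0003  0.0086]
[-0.001   0.0584  0.1548] [-0.002  -0.0003  0.0086]
[0.061  0.0589 0.1548] [-0.002  -0.0003  0.0086]
[0.0635 0.059  0.1548] [-0.002  -0.0003  0.0086]
[0.034  0.0587 0.1548] [-0.002  -0.0003  0.0086]
[0.034  0.0585 0.0688] [-0.002  -0.0003  0.0086]
```

```bash
python3 -m pendant '[[[0,0.03,0.035],[0,0,0.009],0.0],[[0,0.058,0.07],[0,0,0.009],0.0],[[0,0.058,0.105],[0,0,0.009],0.0],[[0,0.058,0.14],[0,0,0.009],0.0],[[0,0.058,0.155],[0,0,0.009],0.0],[[0,0.058,0.155],[0,0,0.009],0.0],[[0.005,0.058,0.155],[0,0,0.009],0.0],[[0.012,0.058,0.155],[0,0,0.009],0.0],[[0.02,0.059,0.155],[0,0,0.009],0.0],[[0.028,0.059,0.155],[0,0,0.009],0.0]]'
python3 -m pendant '[[[0.008,0,0],[0,0,0],0.0],[[0.016,0,0],[0,0,0],0.0],[[0.023,0,0],[0,0,0],0.0],[[0.028,0,0],[0,0,0],0.0],[[0.032,0,0],[0,0,0],0.0],[[0.036,0,0],[0,0,0],0.0],[[0.036,0,0],[0,0,0],0.0]]'
```

```text
time: 2.32
tool_pos: [616.8, 47.1, 246.8]
tcp_rot: [3.138, -0.0, 1.388]
contact_force: [-1.3, -2.1, 2.0]
grip_width: 0.4
time: 2.9
tool_pos: [622.9, 82.2, 244.5]
tcp_rot: [-3.141, -0.0, 1.388]
contact_force: [0.4, -0.3, 0.2]
grip_width: 0.2
```

```bash
python3 -m pendant '[[[-0.015,0,0],[0,0,0],0.0],[[-0.02,0,-0.03],[0,0,0],0.0],[[-0.02,0,-0.07],[0,0,0],0.0],[[-0.02,0,-0.1],[0,0,0],0.0],[[-0.02,-0.04,-0.12],[0,0,0],0.06],[[-0.02,-0.08,-0.12],[0,0,0],0.06]]'
python3 -c "
from h import *
a=0.425;u=np.array([np.cos(a),np.sin(a)]);g=np.array([460.5,177])-12*u;print(g)
print(*delta([*g,300],[np.pi,0,a]))"
```

```text
time: 3.4
tool_pos: [542.6, 74.6, 368.3]
tcp_rot: [3.133, -0.002, 1.386]
contact_force: [0.1, 0.9, 0.5]
grip_width: 9.6
[449.5675352  172.05215062]
[ 0.0785 -0.1099  0.0675] [ 0.0069 -0.0056  0.9607]
```

```bash
python3 -m pendant '[[[0.01,-0.014,0.01],[0,0,0.12],0.06],[[0.02,-0.028,0.02],[0,0,0.24],0.06],[[0.03,-0.042,0.03],[0,0,0.36],0.06],[[0.04,-0.056,0.04],[0,0,0.48],0.06],[[0.05,-0.07,0.05],[0,0,0.6],0.06],[[0.06,-0.084,0.06],[0,0,0.72],0.06],[[0.07,-0.098,0.067],[0,0,0.84],0.06],[[0.0785,-0.11,0.067],[0,0,0.961],0.06],[[0.0785,-0.11,0.067],[0,0,0.961],0.06],[[0.0785,-0.11,0.067],[0,0,0.961],0.06]]'
python3 -c "
from h import *
snap('wrist','w2')
c=load('w2')
for p in [-59,-33,15,59]:
  u=np.array([np.cos(.425),np.sin(.425)]);print(w2px(c,[*(np.array([460.5,177])+p*u),12]).round())"
```

```text
time: 4.23
tool_pos: [447.6, 172.9, 297.7]
tcp_rot: [3.142, 0.0, 0.43]
contact_force: [0.7, 0.2, 0.3]
grip_width: 59.7
[[323. 290.]]
[[323. 261.]]
[[324. 204.]]
[[324. 147.]]
```

View pics/w2.png

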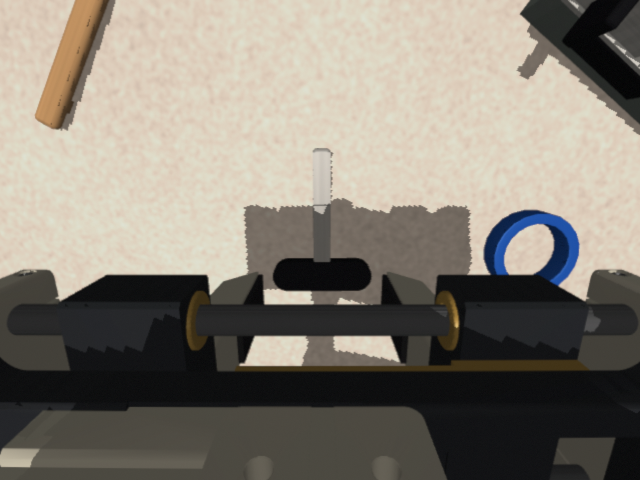

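The key lies straight below the jaws, with its nose at (322,150), neck joint at (321,206) and handle at (322,275), about 2 mm from the prediction. I'm going down to grip it.

```bash
python3 -m pendant '[[[0.0,0,0.035],[0,0,0],0.06],[[0,0,0.07],[0,0,0],0.06],[[0,0,0.1],[0,0,0],0.06],[[0,0,0.1125],[0,0,0],0.06],[[0,0,0.116],[0,0,0],0.06],[[0,0,0.116],[0,0,0],0.04],[[0,0,0.116],[0,0,0],0.0],[[0,0,0.116],[0,0,0],0.0],[[0,0,0.116],[0,0,0],0.0],[[0,0,0.116],[0,0,0],0.0]]'
python3 -m pendant '[[[0,0,0],[0,0,0],0.0],[[0,0,0],[0,0,0],0.0],[[0,0,0],[0,0,0],0.0]]'
```

```text
time: 5.12
tool_pos: [448.1, 173.4, 182.7]
tcp_rot: [3.141, -0.002, 0.427]
contact_force: [-0.0, 0.1, 0.6]
grip_width: 31.5
time: 5.37
tool_pos: [447.8, 173.4, 182.0]
tcp_rot: [3.142, -0.001, 0.427]
contact_force: [-0.0, 0.5, 2.7]
grip_width: 13.5
```

```bash
python3 -m pendant '[[[0,0,-0.02],[0,0,0],0.0],[[0,0,-0.05],[0,0,0],0.0],[[0,0,-0.08],[0,0,0],0.0],[[0,0,-0.1],[0,0,0],0.0],[[0,0,-0.1],[0,0,0],0.0]]'
python3 -c "
from h import *
print(con(-108,0,251),*delta(con(-108,0,251),[np.pi,0,CY]))"
```

```text
time: 5.78
tool_pos: [448.8, 173.7, 285.5]
tcp_rot: [3.14, -0.008, 0.427]
contact_force: [0.9, 0.3, -0.6]
grip_width: 13.5
[535.62307179  31.06005859 251.        ] [0.0197 0.1657 0.0349] [-0.0008 -0.0078  0.611 ]
```

```bash
python3 -m pendant '[[[0.003,0.028,0],[0,0,0.1],0.0],[[0.006,0.055,0],[0,0,0.2],0.0],[[0.01,0.083,0.01],[0,0,0.3],0.0],[[0.013,0.11,0.02],[0,0,0.41],0.0],[[0.017,0.138,0.03],[0,0,0.51],0.0],[[0.0197,0.166,0.035],[0,0,0.611],0.0],[[0.0197,0.166,0.035],[0,0,0.611],0.0],[[0.0197,0.166,0.035],[0,0,0.611],0.0],[[0.0197,0.166,0.035],[0,0,0.611],0.0]]'
python3 -c "
from h import *
snap('wrist','w3');c=load('w3');o=get_obs();print(o['tool_pos'],o['tcp_rot'])
for p in [con(0,0,110),con(0,0,75),con(0,70,110),con(0,-70,110),con(-37.4,0,75),con(-31,80,92)]: print(w2px(c,p).round(1))"
```

```text
time: 6.53
tool_pos: [533.8, 30.6, 245.8]
tcp_rot: [-3.141, 0.002, -0.183]
contact_force: [0.2, -0.3, -1.2]
grip_width: 13.6
[533.752351    31.07705742 246.17306942] [-3.14143289e+00  1.59754393e-03 -1.82606580e-01]
[[319.   12.7]]
[[319.7  47.2]]
[[89.1 13.5]]
[[548.7  13.9]]
[[319.8 143.3]]
[[108.7 125. ]]
```

View pics/w3.png

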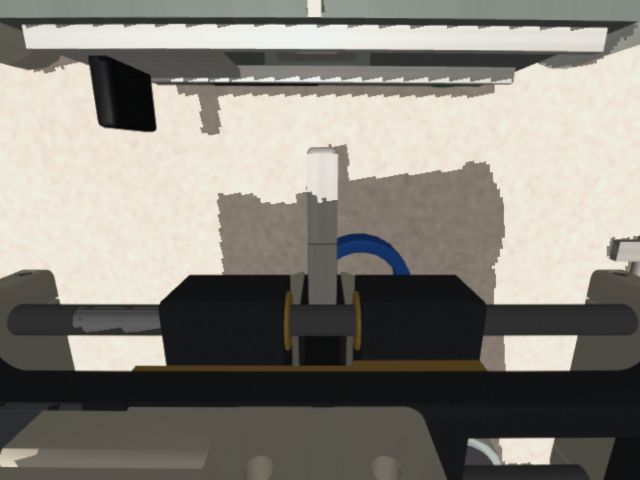

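```bash
python3 - <<'E'
from h import *
c=load("w3");im=c["color"][:,:,::-1]
a=cv2.resize(im[0:130,250:390],None,fx=4,fy=4,interpolation=2)
b=cv2.resize(im[135:275,290:355],None,fx=4,fy=4,interpolation=2)
o=np.zeros((560,820,3),np.uint8);o[:520,:560]=a[:520];o[:,560:]=b
cv2.imwrite("pics/c3.png",o[:, :800])
g=cv2.cvtColor(im,cv2.COLOR_BGR2GRAY).astype(int)
for u in (60,120,180,240,300,400,460,520,580): print(u,g[10:60:1,u][6:24].tolist())
u0=np.array([con(-37,0,75),con(-81,0,75),con(-108,0,75)]);print(w2px(c,u0).round(1).tolist())
E
```

```text
60 [133, 101, 60, 47, 46, 46, 48, 51, 78, 106, 116, 142, 216, 228, 228, 230, 230, 232]
120 [130, 91, 53, 47, 47, 47, 50, 83, 166, 226, 230, 231, 232, 232, 233, 234, 235, 236]
180 [129, 88, 52, 48, 49, 49, 49, 90, 211, 234, 235, 235, 235, 235, 236, 237, 238, 238]
240 [145, 93, 57, 50, 49, 51, 50, 71, 161, 235, 238, 238, 238, 238, 238, 238, 239, 240]
300 [144, 101, 56, 49, 49, 50, 49, 64, 138, 236, 241, 240, 239, 239, 239, 239, 240, 241]
400 [145, 139, 75, 50, 48, 50, 49, 50, 88, 201, 235, 237, 235, 233, 231, 232, 233, 234]
460 [139, 136, 112, 71, 50, 47, 46, 47, 49, 98, 216, 232, 231, 229, 227, 226, 227, 228]
520 [138, 138, 130, 102, 57, 47, 48, 47, 47, 53, 102, 185, 228, 229, 227, 224, 224, 225]
580 [138, 138, 138, 134, 88, 54, 48, 48, 48, 47, 55, 98, 136, 219, 226, 224, 222, 222]
[[319.8, 142.3], [319.9, 240.7], [319.9, 294.3]]
```

View pics/c3.png

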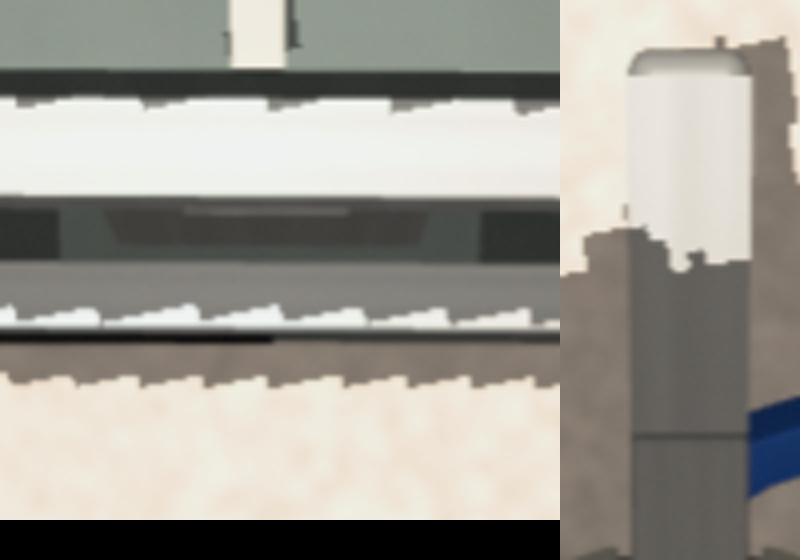

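Hole and white line sit at u≈316.9 and 314.8, and the key axis at u≈322.5. The key is therefore about 2.3 mm right of the hole axis, 4 mm low and 0.007 rad off in yaw. I'll correct this while advancing to about 8 mm before the face.

```bash
python3 -m pendant '[[[0,-0.0028,-0.004],[0,0,0.007],0.0],[[0.01,-0.0028,-0.004],[0,0,0.007],0.0],[[0.02,-0.0027,-0.004],[0,0,0.007],0.0],[[0.03,-0.0026,-0.004],[0,0,0.007],0.0],[[0.03,-0.0026,-0.004],[0,0,0.007],0.0],[[0.03,-0.0026,-0.004],[0,0,0.007],0.0]]'
python3 - <<'E'
from h import *
o=get_obs();print(o['tool_pos'],o['tcp_rot'],o['contact_force'])
snap('wrist','w4',(220,0,420,150),4)
E
```

```text
time: 7.08
tool_pos: [564.1, 28.4, 251.0]
tcp_rot: [-3.141, -0.0, -0.19]
contact_force: [-0.4, 0.2, -0.9]
grip_width: 13.4
[564.11896147  28.36532785 250.98222685] [-3.14140576e+00 -1.75989052e-04 -1.89944752e-01] [-0.36767645  0.16756096 -0.93118272]
```

View pics/w4.png

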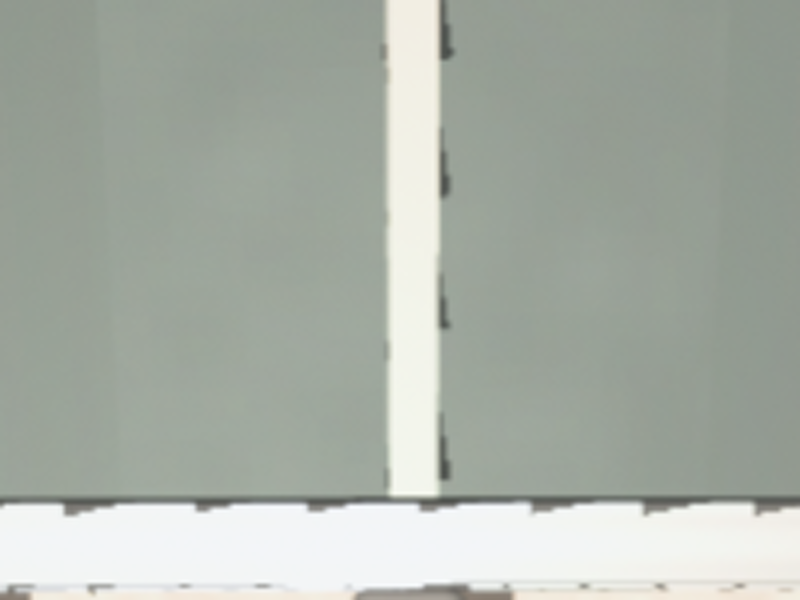

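The line is at u≈323.4, vertical, and the key is at ≈322.5. With perspective both come out about 1.1 mm off the camera axis, so they are aligned. Inserting.

```bash
python3 -m pendant '[[[0.004,0,0],[0,0,0],0.0],[[0.007,0,0],[0,0,0],0.0],[[0.009,0,0],[0,0,0],0.0],[[0.011,0,0],[0,0,0],0.0],[[0.013,0,0],[0,0,0],0.0],[[0.015,0,0],[0,0,0],0.0],[[0.015,0,0],[0,0,0],0.0]]'
```

```text
time: 7.72
tool_pos: [579.4, 24.4, 250.6]
tcp_rot: [-3.142, -0.0, -0.191]
contact_force: [-0.0, -0.2, -0.6]
grip_width: 13.9
```

```bash
python3 -m pendant '[[[0.004,0,0],[0,0,0],0.0],[[0.007,0,0],[0,0,0],0.0],[[0.01,0,0],[0,0,0],0.0],[[0.013,0,0],[0,0,0],0.0],[[0.016,0,0],[0,0,0],0.0],[[0.019,0,0],[0,0,0],0.0],[[0.022,0,0],[0,0,0],0.0],[[0.022,0,0],[0,0,0],0.0]]'
```

```text
time: 8.38
tool_pos: [601.3, 20.2, 250.7]
tcp_rot: [-3.141, -0.001, -0.191]
contact_force: [-0.1, -0.7, -2.3]
grip_width: 13.2
```

```bash
python3 -m pendant '[[[0.004,0,0],[0,0,0],0.0],[[0.007,0,0],[0,0,0],0.0],[[0.01,0,0],[0,0,0],0.0],[[0.012,0,0],[0,0,0],0.0],[[0.013,0,0],[0,0,0],0.0],[[0.013,0,0],[0,0,0],0.0]]'
python3 -m pendant '[[[0.001,0,0],[0,0,0],0.0],[[0.002,0,0],[0,0,0],0.0],[[0.003,0,0],[0,0,0],0.0],[[0.003,0,0],[0,0,0],0.0]]'
```

```text
time: 8.88
tool_pos: [613.7, 17.9, 250.6]
tcp_rot: [-3.141, -0.0, -0.191]
contact_force: [-0.1, -0.2, 0.0]
grip_width: 13.7
time: 9.22
tool_pos: [615.2, 17.7, 250.4]
tcp_rot: [3.141, 0.005, -0.191]
contact_force: [-7.2, 0.4, 3.0]
grip_width: 13.1
```

About 7 N of contact at the expected depth: the neck is on the face. I'll release, rise, and turn the tool for the press.

```bash
python3 -m pendant '[[[0.001,0,0],[0,0,0],0.0],[[0.001,0,0],[0,0,0],0.04],[[0.001,0,0],[0,0,0],0.04],[[0.001,0,0],[0,0,0],0.04],[[0.001,0,0],[0,0,0],0.04],[[0.0,0,-0.01],[0,0,0],0.04],[[-0.01,0,-0.03],[0,0,0],0.04],[[-0.03,0,-0.06],[0,0,0],0.04],[[-0.05,0,-0.09],[0,0,0],0.04],[[-0.05,0,-0.09],[0,0,0],0.04]]'
python3 - <<'E'
from h import *
o=get_obs();print(o['tool_pos'],o['tcp_rot'],o['contact_force'])
snap('wrist','w5')
E
```

```text
time: 10.05
tool_pos: [566.2, 27.5, 347.4]
tcp_rot: [-3.14, -0.009, -0.191]
contact_force: [2.1, 0.1, 0.7]
grip_width: 39.7
[566.16790438  27.53137629 347.35654163] [-3.14040509 -0.00852718 -0.19051991] [2.12400877 0.07913724 0.74372359]
```

View pics/w5.png

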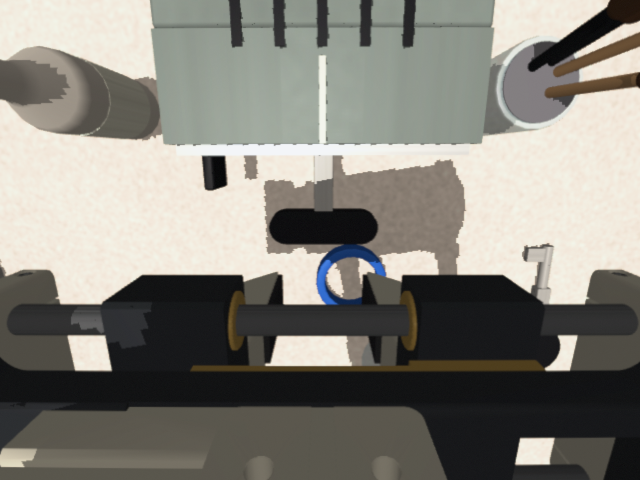

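Key inserted: the neck runs into the face at (323,160), the handle is level and spans (270..378, 226), and the cover is off at the left (215,172).

```bash
sed -i 's/^CY=.*/CY=-0.189; M=np.array([640.7,12.7,75.])/' h.py; python3 -c "
from h import *
c=load('w5')
q=px2w(c,[(324,226),(378,226)],81)
for w in q: print(w, (w-M)[0]*np.cos(CY)+(w-M)[1]*np.sin(CY), -(w-M)[0]*np.sin(CY)+(w-M)[1]*np.cos(CY))
print(*delta(con(-61,-28,300),[np.pi,0,np.pi/2+CY]))"
```

```text
[582.9122886   22.72425194  81.        ] -58.64198702073874 -1.011223982356901
[575.21336572 -17.21779186  81.        ] -58.699628891137976 -41.688452926614126
[0.0139 0.0284 0.0451] [ 0.0051 -0.0065 -1.5725]
```

```bash
python3 -m pendant '[[[0.001,0.003,0],[0,0,-0.12],0.0],[[0.002,0.006,0],[0,0,-0.24],0.0],[[0.003,0.009,0],[0,0,-0.36],0.0],[[0.004,0.012,0],[0,0,-0.48],0.0],[[0.006,0.015,0],[0,0,-0.6],0.0],[[0.008,0.018,0],[0,0,-0.72],0.0],[[0.01,0.021,0],[0,0,-0.84],0.0],[[0.012,0.024,0],[0,0,-0.96],0.0],[[0.013,0.027,0],[0,0,-1.08],0.0],[[0.014,0.028,0],[0,0,-1.2],0.0]]'
python3 -m pendant '[[[0,0,0],[0,0,-0.12],0.0],[[0,0,0],[0,0,-0.24],0.0],[[0,0,0],[0,0,-0.37],0.0],[[0,0,0.02],[0,0,-0.37],0.0],[[0,0,0.045],[0,0,-0.37],0.0],[[0,0,0.045],[0,0,-0.37],0.0]]'
python3 -c "
from h import *
print(con(-60,-28,0),*delta(con(-60,-28,255),[np.pi,0,np.pi/2+CY]))"
```

```text
time: 10.93
tool_pos: [576.1, -3.8, 340.1]
tcp_rot: [-3.141, 0.0, 1.014]
contact_force: [-0.1, 0.2, 0.3]
grip_width: 0.4
time: 11.43
tool_pos: [574.7, -3.3, 291.1]
tcp_rot: [-3.133, 0.0, 1.379]
contact_force: [-1.4, 0.2, -0.1]
grip_width: 0.5
[576.50789352  -3.52878509   0.        ] [0.0002 0.0021 0.0361] [-0.0082  0.0004 -0.0032]
```

```bash
python3 -m pendant '[[[0,0.002,0.015],[0,0,0],0.0],[[0,0.002,0.028],[0,0,0],0.0],[[0,0.002,0.034],[0,0,0],0.0],[[0,0.002,0.038],[0,0,0],0.0],[[0,0.002,0.042],[0,0,0],0.0],[[0,0.002,0.046],[0,0,0],0.0],[[0,0.002,0.05],[0,0,0],0.0],[[0,0.002,0.053],[0,0,0],0.0],[[0,0.002,0.053],[0,0,0],0.0]]'
```

```text
time: 12.18
tool_pos: [578.0, -3.7, 242.8]
tcp_rot: [3.14, -0.0, 1.379]
contact_force: [1.0, 0.4, 2.4]
grip_width: 0.5
```

```bash
python3 -m pendant '[[[0,0,0.002],[0,0,0],0.0],[[0,0,0.004],[0,0,0],0.0],[[0,0,0.006],[0,0,0],0.0],[[0,0,0.007],[0,0,0],0.0],[[0,0,0.007],[0,0,0],0.0]]'
python3 -m pendant '[[[0,0,0.001],[0,0,0],0.0],[[0,0,0.002],[0,0,0],0.0],[[0,0,0.003],[0,0,0],0.0],[[0,0,0.003],[0,0,0],0.0]]'
```

```text
time: 12.6
tool_pos: [577.6, -3.7, 235.2]
tcp_rot: [-3.141, 0.0, 1.379]
contact_force: [-0.7, -0.9, 2.3]
grip_width: 0.5
time: 12.93
tool_pos: [577.6, -3.7, 232.4]
tcp_rot: [-3.141, -0.0, 1.379]
contact_force: [-0.2, -0.6, 1.7]
grip_width: 0.7
```

```bash
python3 -m pendant '[[[0,0,0.001],[0,0,0],0.0],[[0,0,0.002],[0,0,0],0.0],[[0,0,0.003],[0,0,0],0.0],[[0,0,0.003],[0,0,0],0.0]]'
python3 -c "
from h import *
snap('wrist','w6')"
```

```text
time: 13.27
tool_pos: [577.6, -3.6, 229.4]
tcp_rot: [-3.141, -0.0, 1.379]
contact_force: [-0.3, -0.8, 1.1]
grip_width: -0.1
```

View pics/w6.png

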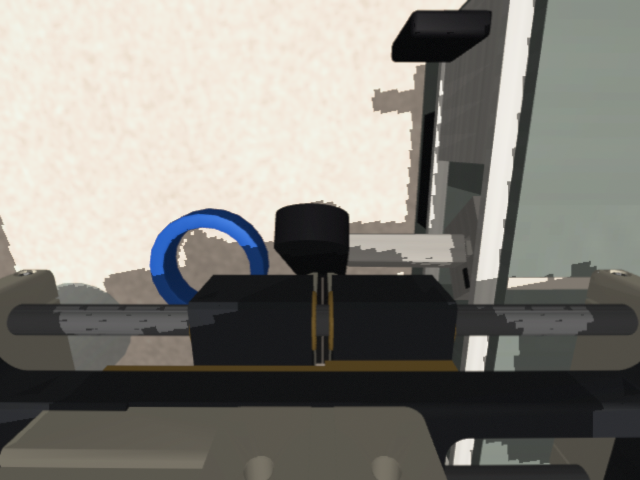

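The handle is turned steeply: its top edge is at (312,215) and the key is still in. The force is still low, so I'll push a little leftwards, which is safer for body clearance than going lower, until the stop is felt.

```bash
python3 -m pendant '[[[0.001,0,0],[0,0,0],0.0],[[0.002,0,0],[0,0,0],0.0],[[0.002,0,0],[0,0,0],0.0]]'
python3 -m pendant '[[[0.001,0,0],[0,0,0],0.0],[[0.002,0,0],[0,0,0],0.0],[[0.002,0,0],[0,0,0],0.0]]'
```

```text
time: 13.57
tool_pos: [577.9, -1.8, 229.6]
tcp_rot: [-3.141, 0.001, 1.379]
contact_force: [-2.6, -3.3, 2.3]
grip_width: 0.1
time: 13.82
tool_pos: [578.1, -0.4, 229.6]
tcp_rot: [-3.14, 0.002, 1.379]
contact_force: [-3.6, -7.1, 2.9]
grip_width: 0.4
```

The force has risen to about 8 N (roughly 0.2 N m against the 0.05 needed), so the key is at the stop. I'll back off and check.

```bash
python3 -m pendant '[[[-0.004,0,0],[0,0,0],0.0],[[-0.012,0,0],[0,0,0],0.0],[[-0.014,0,-0.02],[0,0,0],0.0],[[-0.014,0,-0.05],[0,0,0],0.0],[[-0.014,0,-0.08],[0,0,0],0.0],[[-0.014,-0.03,-0.11],[0,0,0],0.0],[[-0.014,-0.06,-0.13],[0,0,0],0.0],[[-0.014,-0.06,-0.13],[0,0,0],0.0],[[-0.014,-0.06,-0.13],[0,0,0],0.0]]'
python3 - <<'E'
from h import *
snap('wrist','w7',(260,60,520,260),3)
c=load('w7')
# handle end positions for turn th
for th in (0.65,0.8,0.95,1.1):
    P=[]
    for s in (1,-1):
        P.append(con(-61,s*42*np.cos(th),75+s*42*np.sin(th)))
    q=w2px(c,P); print(th,((q-[260,60])*3).round().tolist())
E
```

```text
time: 14.57
tool_pos: [516.2, -1.9, 361.2]
tcp_rot: [3.138, -0.001, 1.379]
contact_force: [1.2, -0.2, -0.2]
grip_width: 0.4
0.65 [[433.0, 264.0], [378.0, 498.0]]
0.8 [[437.0, 283.0], [376.0, 481.0]]
0.95 [[440.0, 305.0], [374.0, 463.0]]
1.1 [[442.0, 330.0], [373.0, 444.0]]
```

View pics/w7.png

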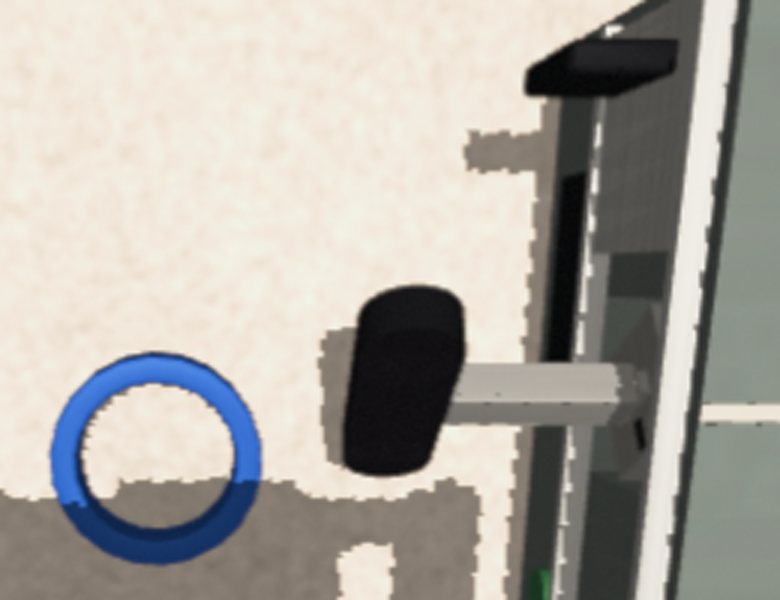

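The key is fully in and the handle spans v=287–476, which fits a turn of about 0.97 rad. The cover is at the left, a green light shows at (540,585), and the tape is untouched. The gripper is clear at TCP z=361 with almost no force. Handing in.

```bash
python3 -c "
from plant import close_job; print(close_job())"
```

```text
the job is handed in; nothing more can be done
None
```

The kiln is armed as far as I can tell, and the job is handed in at about 14.6 s robot time; no verdict came back. I slid the cover to about 65 mm left. I gripped the black T key by its neck and pushed it in level until the neck met the face (about 7 N at the expected depth). I then released it, pressed the handle's right end clockwise until the force rose to about 8 N at the stop, and withdrew clear.

- **Last picture:** the key is fully in and its handle is turned about 0.97 rad. The cover is off to the left, what looks like a green light shows on the box, and the tape roll has not moved. The spare key and the other items were never approached closely, and no unexpected force showed.
- **Not measured directly:** the cylinder angle is inferred from the handle angle and the force at the stop. While pressed, the finger position implied a handle angle of 1.1 to 1.2 rad. That is more than the 0.97 rad seen afterwards, which I put down to slack in the slot and some give.

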